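# Unhook the burr tin from the safety hook and stand it on the cork pad

### The job

Take the blue-lidded burr tin off the yellow safety hook and stand it upright on the cork pad, gently, with its whole base on the pad. Open the hook's sprung red keeper by pressing it with the tin's own cross bar, never with the gripper or arm, and never let the tin bear on the hook with more than 18 N. Leave everything else on the bench where it is.

Things in the scene. Friction and masses are not known exactly. Their poses are not given: they have to be found in the camera images.
- tin: Blue-lidded steel tin, 60 mm diameter (lid 63), 56 mm high, 0.27 to 0.5 kg. Origin: centre of its underside, z up. Two flat uprights (inner faces at y = +-31.5 mm, 5 mm thick, 10 mm wide) carry a cross bar and, above it, a grip block. Between lid and cross bar it is open. At the start it hangs in the hook, underside 30 mm above the tray, its x within 0.05 rad of the stand's x.
- tin_bar (a point): Middle of the tin's round steel cross bar, 8 mm diameter, along the tin's y, 140 mm above the tin's underside (84 mm above its lid). It rests in the hook.
- tin_grip (a point): Centre of the brown wooden grip block on top of the tin's frame: 22 mm along x, 42 mm along y, 32 mm high; 187 mm above the tin's underside, 47 mm above the cross bar. A 7 mm strip runs right below it. Best grasped from above with the fingers closing on its two x faces, softly at first (20 N), so as not to jolt the bar against the hook, then firmly (about 90 N).
- stand: Fixed hook stand. Origin on the tray (4 mm above the table) below the hanging bar; z up; the hook's mouth faces -x ('forwards'). Base plate 110 x 110 x 12 mm from 60 mm behind; post 85 mm behind, 34 mm wide, 185 mm high; a rod through it (to 143 mm behind) holds a yellow jaw 19 mm wide, set by hand along x: up to 16 mm either way from the nominal points below, NOT measured. It stays put.
- seat (a point): Point of the stand 170 mm above its origin: the centre of the hanging bar at the start (within 1 mm in x). The bar rests on two level rails of the jaw (tops at 166 mm). 5 mm free above the resting bar lies the jaw's roof; the jaw's back wall is nominally 30 mm behind this point.
- roof_edge (a point): Nominal forward lower edge of the jaw's fixed roof, 22 mm forwards of the seat; roof 7 mm thick, underside 179 mm above the stand's origin. Lifted while under it, the bar jams; its centre must first come 26 mm forwards of the seat (nominal). It is out when 25 to 50 mm above rest (at 58 mm the lid meets the jaw); then draw it forwards 80 mm or more before raising or turning.
- keeper_hinge (a point): Nominal hinge (along y) of the red keeper, a blade 36 mm tall and 8 mm wide that closes the mouth, its back face 22 mm forwards of the seat. It swings forwards only and springs back. Pressed by the bar it gives from 1 to 2 N, and after 8 mm, at about 7.5 N, the bar is just clear of the roof and can be lifted still pressed. Press with 9 to 13 N to be sure (rubbing on the rails not counted).
- nose (a point): Nominal inner face of the rails' upturned noses, 31.5 mm forwards of the seat, rising 8 mm above the rails: the bar meets them with its centre 27.5 mm forwards, at about 8.5 N of keeper push; beyond, the force climbs steeply (about 3 N per mm of arm motion).
- pad: Round cork pad, 96 mm diameter, 8 mm high, fixed on the tray. Origin: centre of its underside, so its top is 8 mm above (12 mm above the table). The tin goes on it.
- jade: Bystander: rounded green stone blank, 42 mm diameter, 27 mm high, loose in the tray. Origin: centre of underside.
- pencil: Bystander: red pencil, 130 mm long, 8 mm thick, loose in the tray, lying along its x. Origin: under its middle.
- disc: Bystander: white plastic disc with a stem, 44 mm diameter, 28 mm high, loose in the tray. Origin: centre of underside.
- caliper: Bystander: steel caliper, 150 mm long along its x, 9 mm high, loose on the bench left of the tray. Origin: under its beam's middle.
- mug: Bystander: grey mug, 80 mm diameter, 90 mm high, loose on the bench right of the tray. Origin: centre of underside.
- jug: Bystander: brown clay jug, 112 mm diameter, 72 mm high, loose on the bench right of the tray. Origin: centre of underside.

How it is judged:
On the way:
1. the tin, held by the gripper, hangs clear of the hook (contact force between tin and stand below 0.1 N and contact force between the fingers and tin above 1 N and z of tin_bar in the frame of stand above 0.188 m), for 0.1 s.
At the end, for the whole second after the job is handed in: The tin stands upright (within 0.1 rad) and at rest with its underside on the cork pad (height within 4 mm), its axis within 19 mm of the pad's centre so that the whole base is on the pad, clear of the hook and released (horizontal distance between tin and pad below 0.019 m and z of tin in the frame of pad between 0.004 and 0.012 m and angle between tin's own z axis and vertical below 0.1 rad and linear speed of tin below 0.02 m/s and contact force between tin and stand below 0.1 N); the robot touches nothing.
It fails at once if the tin bears on the hook (jaw or keeper included) with more than 18 N (contact force between tin and stand above 18 N).
It fails at once if gripper or arm touches the hook, its keeper or its stand (contact force between any of the fingers, the arm and stand above 1 N).
It fails at once if the tin is dropped or rammed onto the pad (more than 45 N) (contact force between tin and pad above 45 N).
It fails at once if a bystander is moved by more than 20 mm (distance of any of jade, pencil, disc, caliper, mug, jug from where it was at the start of the episode above 0.02 m).
It also fails if it takes over 61 s, if anything falls off the work surface, if the arm or the gripper's body presses on something with over 40 N, if the wrist force passes 120 N, or if a joint passes its speed limit or range.

### The arm

A 6-joint arm with a two-finger parallel gripper is mounted at the origin on the work surface. World frame = base frame: x ahead of the robot, y to its left, z up, the work surface at z = 0. Lengths are in m, angles in rad, forces in N, time in s.
With the tool pointing down it reaches from about 0.35 to 0.775 m from the base axis. Payload 5.5 kg.
Tool frame: the origin (TCP) lies at the very end of the fingers, on their centre line; the grasp point (between the pads) lies 19 mm behind it; y points along the fingers, z is the direction in which the jaws open and shut, and the axes are right-handed (so a half turn about y gives the same grasp; the last joint's range is limited). The gripper opens to 85 mm and grips with 20 to 120 N. Pads are 22 mm wide; open, the fingers measure 114 mm over their backs; the gripper's body (76 mm by 85 mm) begins 54 mm behind the grasp point. The pads swing forward as they close: fully open they stand 13 mm farther back than shut.
Start: joints at [1.206, 0.313, 0.046, 1.304, 0, 1.431], TCP at [0.128, 0.561, 0.231] pointing down, gripper open.
Joint ranges: [-2.76, 2.76], [-0.86, 1.69], [-1.03, 1.26], [-2.2, 2.34], [-1.47, 1.5], [-3.14, 3.14]. Speed limits (rad/s): [2.57, 2.57, 3.14, 3.14, 3.14, 3.14].

### API

Orientations are given as a unit quaternion [w, x, y, z].
In Python, from workcell import env gives the robot as it stands.
- The arm moves only by the shell command python3 -m inch 'ROWS' [OPENING] [FORCE]. ROWS is JSON, a list that holds one entry, the list of rows, each a list of 4 numbers: the shift along the tool's x, y, z in mm, then the turn about the tool's y in degrees. In form: [[[tx, ty, tz, spin], ...]]. A call has 1 to 10 rows; each row is the pose to reach, as a shift and turn from the pose commanded when the call began, along the tool's axes at that moment; what a row does not reach only later rows make up. A row lasts 1/10 s, in which the tool goes at most 50 mm and 8.59 degrees, less where a joint would pass 70% of its speed; a pose out of reach is approached as far as the arm can. A call with a gripper value outside its range is refused whole. OPENING is the finger opening in mm, from 0 to 85.4, set as the call begins (- or left out, the last holds). The fingers move at their own pace and stop on an object; FORCE is the grip in N (left out, the last holds). Time passes only in rows, so rows that repeat a pose let the fingers close. It gives the time, the measured TCP pose, the force and the opening at its end, in the units of the state.
- env.get_state(): the state, without advancing time (a new reading comes with each control period).
- env.read_camera(name): name is "side" or "top"; returns the picture (480x640x3 uint8, blue, green, red); there is no depth.
- env.camera_model(name): a dict with "fx", "fy", "cx", "cy" (pixels), "distortion" ([k1, k2, p1, p2, k3] as OpenCV has them; the pictures are not rectified), "R" (3x3) and "t" (3): a world point X has camera coordinates R X + t. Camera axes: x right, y down, z forward; pixel columns grow to the right and rows downward; lengths in m; the calibration is good to about 2 mm. A picture is of the moment at which its call begins. camera_model takes no time and is no camera call.
- env.hand_in(): hands the job in, once; it reports no verdict.
The state is a dict: "clock": time; "joint_pos": joint angles; "qvel": joint speeds; "tau": joint torques, N m; "tcp_pos": TCP position; "orientation": TCP orientation; "wrist_force": force on the tool from outside, world axes, zero at the start; "ft_torque": the same for the moment, N m; "finger_gap": finger opening in m.
Only numpy, scipy, OpenCV 4.12 (cv2) and the standard library are available. Lean on these libraries where they do the work, as an engineer would, in place of code of your own. Each camera call takes 0.05 s, during which the arm holds its last target.

## Working session

There is one attempt and no reset: what is moved stays moved. The work goes in short steps, Python scripts to look and compute and a shell command to move; the robot and the scene stay as the last step left them, time stands still between calls to the robot, and variables do not carry over. Pictures are saved under pics/ and viewed, and the job is handed in when it is done.

```bash
mkdir -p pics; ls; python3 - <<'E'
from workcell import env
import cv2,json
s=env.get_state(); print(s)
for n in("side","top"):
    cv2.imwrite(f"pics/{n}0.png",env.read_camera(n)); print(n,env.camera_model(n))
E
```

```text
pics
{'clock': 0.0, 'joint_pos': array([ 1.20638000e+00,  3.14013581e-01,  4.49818743e-02,  1.30359238e+00,
       -1.16769525e-05,  1.43121405e+00]), 'qvel': array([-0.00030404, -0.00149496,  0.00178446, -0.00028231, -0.00083781,
       -0.00051566]), 'tau': array([-8.10156671e-04, -4.80623710e+01,  2.98536730e+01,  1.93646637e-02,
       -6.22366474e-05, -1.77813700e-06]), 'tcp_pos': array([0.12801364, 0.56004905, 0.23040255]), 'orientation': array([-0.7020163 ,  0.70326996, -0.07948061,  0.07916635]), 'wrist_force': array([0.02462325, 0.18140272, 0.09614067]), 'ft_torque': array([-0.02653618, -0.01769276,  0.02827409]), 'finger_gap': 0.08505966617478712}
side {'fx': 578.4177145708215, 'fy': 578.4177145708215, 'cx': 313.6403471094467, 'cy': 244.13628661494346, 'distortion': array([-0.17277895,  0.        ,  0.        ,  0.        ,  0.        ]), 'R': array([[ 0.79485099, -0.60679107, -0.0040614 ],
       [-0.37962162, -0.49203216, -0.78344864],
       [ 0.4733913 ,  0.62426673, -0.62144326]]), 't': array([-0.47964966,  0.30819918,  1.27230657])}
top {'fx': 468.3621566105284, 'fy': 468.3621566105284, 'cx': 325.8123517642594, 'cy': 242.9410332249921, 'distortion': array([-0.08423307,  0.        ,  0.        ,  0.        ,  0.        ]), 'R': array([[-4.01866557e-02, -9.99191987e-01, -6.37176915e-04],
       [-9.78394154e-01,  3.94796002e-02, -2.02943934e-01],
       [ 2.02805108e-01, -7.53222782e-03, -9.79190152e-01]]), 't': array([-0.04487926,  0.58363446,  1.15086736])}
```

View pics/side0.png

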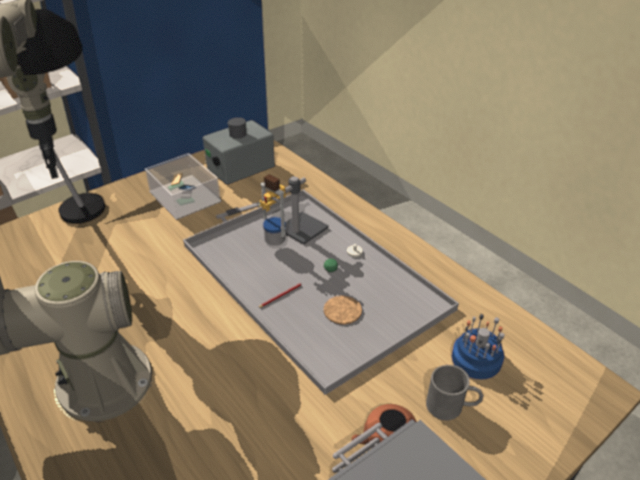

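View pics/top0.png

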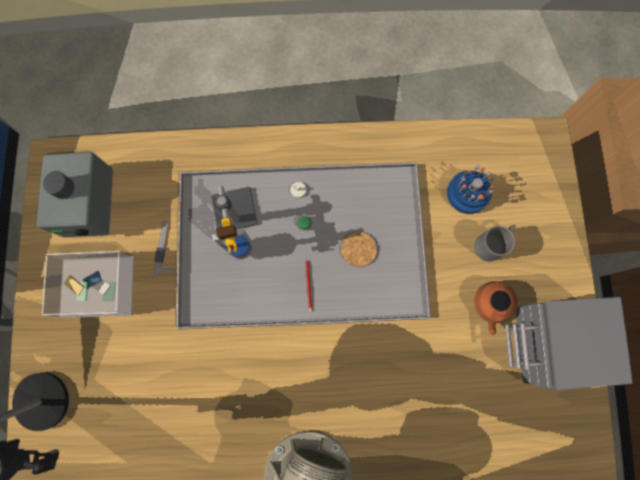

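The side view shows the tin hanging around (272,215), with the grip block at (272,182) and the pad at (343,310). In the top view the grip block is at (227,231) and the pad at (359,250). Next I'll zoom in.

```bash
python3 - <<'E'
import cv2
a=cv2.imread("pics/side0.png")[160:270,230:370]; cv2.imwrite("pics/sc0.png",cv2.resize(a,None,fx=5.5,fy=5.4,interpolation=cv2.INTER_CUBIC))
a=cv2.imread("pics/top0.png")[165:285,190:330]; cv2.imwrite("pics/tc0.png",cv2.resize(a,None,fx=5,fy=5,interpolation=cv2.INTER_CUBIC))
E
```

```text
(no output)
```

View pics/sc0.png

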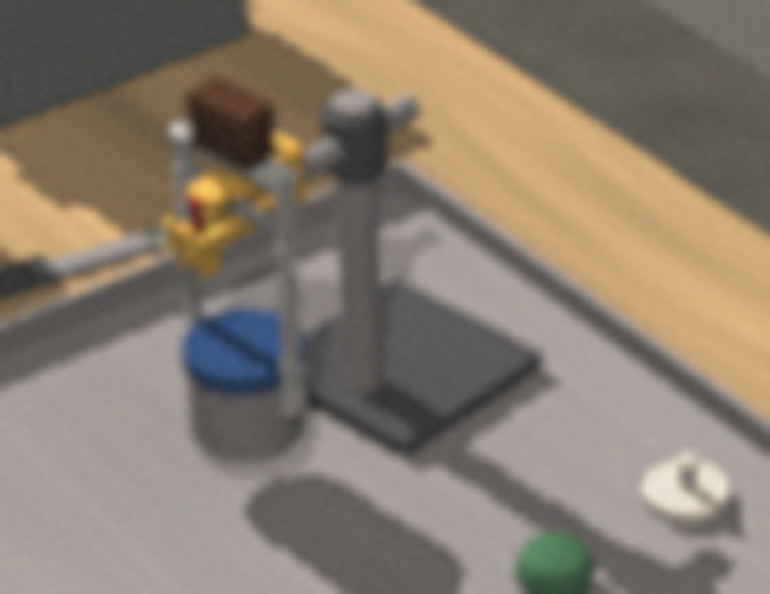

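View pics/tc0.png

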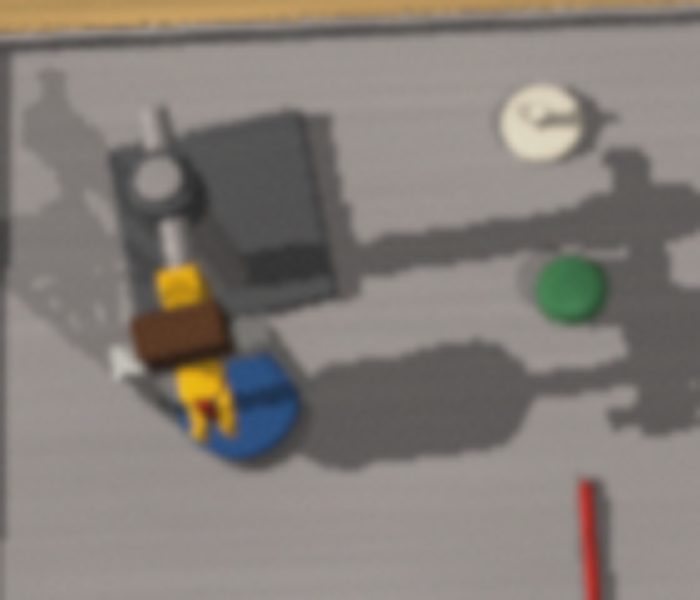

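Zoomed in: in the top crop the grip block is at (182,335), the post cap at (160,178), the yellow jaw at (195,340) and the keeper's red at (207,408). The stand is turned slightly from world x. Now measuring by colour masks.

```bash
cat > h.py <<'E'
import numpy as np, cv2
from workcell import env
CM={n:env.camera_model(n) for n in("side","top")}
def K(c): return np.array([[c["fx"],0,c["cx"]],[0,c["fy"],c["cy"]],[0,0,1]])
def ray(n,p):
    c=CM[n]; q=cv2.undistortPoints(np.array([[p]],float),K(c),c["distortion"])[0,0]
    R=np.array(c["R"]);t=np.array(c["t"]); d=R.T@np.array([q[0],q[1],1]); return -R.T@t,d/np.linalg.norm(d)
def plane(n,p,z):
    o,d=ray(n,p); return o+d*(z-o[2])/d[2]
def tri(ps,pt):
    A=np.zeros((3,3));b=np.zeros(3);L=[]
    for n,p in(("side",ps),("top",pt)):
        o,d=ray(n,p);M=np.eye(3)-np.outer(d,d);A+=M;b+=M@o;L.append((M,o))
    x=np.linalg.solve(A,b); return x,[np.linalg.norm(M@(x-o)) for M,o in L]
def proj(n,X):
    c=CM[n]; r,_=cv2.Rodrigues(np.array(c["R"])); return cv2.projectPoints(np.array([X],float),r,np.array(c["t"]),K(c),c["distortion"])[0].reshape(-1,2)
def blob(m,roi):
    x0,y0,x1,y1=roi; z=np.zeros_like(m); z[y0:y1,x0:x1]=m[y0:y1,x0:x1]
    k,l,s,c=cv2.connectedComponentsWithStats(z); i=1+np.argmax(s[1:,4]); mm=(l==i).astype(np.uint8)
    return c[i],s[i],mm
E
python3 - <<'E'
from h import *
S=cv2.imread("pics/side0.png");T=cv2.imread("pics/top0.png")
def hsv(i): return cv2.cvtColor(i,cv2.COLOR_BGR2HSV)
H={"side":hsv(S),"top":hsv(T)}
def rng(n,lo,hi): return cv2.inRange(H[n],np.array(lo),np.array(hi))
# probe colours
print(H["top"][231,227],H["top"][160+0,5],H["side"][183,272],H["top"][250,359],H["side"][310,343],H["top"][221,250])
roi={"side":(250,165,300,200),"top":(205,215,245,245)}
B={}
for n in roi:
    m=((H[n][...,2]<100)&(H[n][...,1]>90)&((H[n][...,0]<15)|(H[n][...,0]>170))).astype(np.uint8)
    c,s,mm=blob(m,roi[n]); B[n]=c
    cnt=max(cv2.findContours(mm,cv2.RETR_EXTERNAL,cv2.CHAIN_APPROX_NONE)[0],key=len)
    print(n,c,s,cv2.minAreaRect(cnt))
print("grip",tri(B["side"],B["top"]))
for n,r,z in(("top",(330,225,390,275),.012),("side",(315,290,370,330),.012)):
    m=((H[n][...,1]>70)&(H[n][...,0]<25)).astype(np.uint8)
    c,s,mm=blob(m,r); print("pad",n,c,s,plane(n,c,z))
# blue lid
L={}
for n,r in(("top",(215,225,260,265)),("side",(255,210,300,240))):
    m=((H[n][...,1]>100)&(abs(H[n][...,0].astype(int)-110)<15)).astype(np.uint8)
    c,s,mm=blob(m,r);L[n]=c; print("lid",n,c,s,plane(n,c,.09))
for n,r in(("top",(205,210,250,260)),("side",(250,175,300,220))):
    m=((H[n][...,1]>140)&(abs(H[n][...,0].astype(int)-24)<9)&(H[n][...,2]>120)).astype(np.uint8)
    c,s,mm=blob(m,r); print("jaw",n,c,s)
E
```

```text
[ 11 147  92] [110  96  32] [ 11 104  59] [ 15 136 201] [ 15 113 209] [120   4  72]
side [271.59615385 181.95512821] [264 175  16  15 156] ((271.10003662109375, 181.80001831054688), (16.994115829467773, 11.180339813232422), 26.56505012512207)
top [225.83908046 231.51149425] [217 225  19  13 174] ((225.7529296875, 231.3882293701172), (10.195732116699219, 17.788297653198242), 77.47119140625)
grip (array([0.58464135, 0.15696254, 0.21921661]), [np.float64(0.0009538504190912333), np.float64(0.0009538504190912635)])
pad top [358.43786982 248.87771203] [ 341  232   36   35 1014] [ 0.57147711 -0.15551972  0.012     ]
pad side [342.39585731 309.53164557] [324 295  38  30 869] [ 0.56948918 -0.16228871  0.012     ]
lid top [241.42009132 246.13242009] [232 236  18  21 219] [0.57547482 0.14496387 0.09      ]
lid side [272.37313433 224.56716418] [264 218  17  14 201] [0.57501684 0.14826517 0.09      ]
jaw top [230.62 243.49] [225 238  12  15 100]
jaw side [267.52755906 200.12598425] [260 192  16  18 127]
```

```bash
python3 - <<'E'
import cv2
a=cv2.imread("pics/side0.png")[170:245,245:325]; cv2.imwrite("pics/sc1.png",cv2.resize(a,None,fx=8,fy=8,interpolation=cv2.INTER_NEAREST))
a=cv2.imread("pics/top0.png")[180:265,205:270]; cv2.imwrite("pics/tc1.png",cv2.resize(a,None,fx=7,fy=7,interpolation=cv2.INTER_NEAREST))
E
```

```text
(no output)
```

View pics/sc1.png

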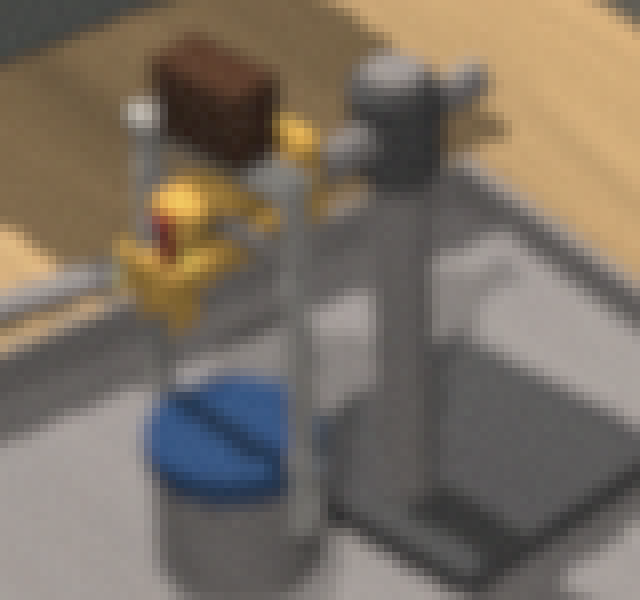

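View pics/tc1.png

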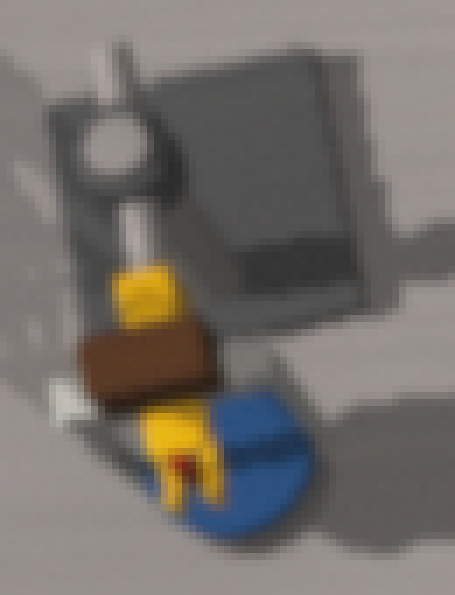

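The crops show the base plate's corners at about (50,105), (315,52) and (362,300) in the 7x top crop. The block's long edges tilt by roughly the same amount. The two pad readings disagree by 7 mm, so I'll refine with edge fits.

```bash
python3 - <<'E'
from h import *
T=cv2.imread("pics/top0.png");S=cv2.imread("pics/side0.png")
def px(u,v,f=7,o=(205,180)): return (u/f-.5+o[0],v/f-.5+o[1])
A,B,C=[plane("top",px(*p),.016)[:2] for p in((50,105),(318,50),(365,300))]
print(A,B,C,np.linalg.norm(A-B),np.linalg.norm(B-C))
e=B-A; print("yaw from AB",np.arctan2(*( -e)[::-1])-np.pi/2, "BC", np.arctan2(*(B-C)[::-1]))
# stand origin from plate: mid(A,B) is x=170 behind
# block top edges
P=[plane("top",px(*p),.237)[:2] for p in((80,350),(203,318),(215,368),(90,398))]
print("block",P,np.linalg.norm(P[0]-P[1])); e=P[0]-P[1]; print("yaw block",np.arctan2(-e[0],e[1]))
# post top cap, rod
print("postcap",plane("top",px(117,147),.189+.004))
print("jaw nose tips",[plane("top",px(*p),.174) for p in((172,508),(217,498))], "keeper",plane("top",px(183,468),.18))
# pad ellipse
for n,r in(("top",(325,220,395,280)),("side",(305,280,380,340))):
    I=T if n=="top" else S
    h=cv2.cvtColor(I,cv2.COLOR_BGR2HSV); 
    x0,y0,x1,y1=r; m=np.zeros(I.shape[:2],np.uint8); m[y0:y1,x0:x1]=((h[...,1]>55)&(h[...,0]<30))[y0:y1,x0:x1]
    m=cv2.morphologyEx(m,cv2.MORPH_OPEN,np.ones((3,3)))
    c=max(cv2.findContours(m,cv2.RETR_EXTERNAL,cv2.CHAIN_APPROX_NONE)[0],key=cv2.contourArea)
    W=np.array([plane(n,p,.012)[:2] for p in cv2.convexHull(c)[:,0].astype(float)])
    (cx,cy),rad=cv2.minEnclosingCircle((W*1000).astype(np.float32)); 
    el=cv2.fitEllipse(c); print(n,"circ",cx,cy,rad,"ell",el,plane(n,el[0],.012), W.min(0),W.max(0))
a=T[215:285,320:400]; b=S[280:340,300:380]
cv2.imwrite("pics/pad.png",np.vstack([cv2.resize(x,(560,int(x.shape[0]*7*.6)),interpolation=cv2.INTER_NEAREST) for x in(a,b)]))
E
```

```text
[0.73937883 0.24030392] [0.75737889 0.13415222] [0.65493463 0.11639864] 0.1076670191309028 0.1039712277385398
yaw from AB 0.16797141301576213 BC 0.17159560672642443
block [array([0.58499481, 0.17584903]), array([0.59382205, 0.13654394]), array([0.57734486, 0.13270619]), array([0.5692338 , 0.17252403])] 0.040284126820480486
yaw block 0.2209172357812669
postcap [0.6654909  0.17427284 0.193     ]
jaw nose tips [array([0.54505911, 0.15916565, 0.174     ]), array([0.54785682, 0.1440583 , 0.174     ])] keeper [0.5572837  0.15427926 0.18      ]
top circ 571.6146850585938 -155.7210693359375 49.53578186035156 ell ((358.4870910644531, 248.87588500976562), (34.83121109008789, 36.02718734741211), 103.30058288574219) [ 0.57147675 -0.15565206  0.012     ] [ 0.52458586 -0.20350216] [ 0.61858602 -0.10810462]
side circ 569.4293823242188 -160.4090118408203 51.682106018066406 ell ((342.3268737792969, 309.4678039550781), (28.417516708374023, 38.18361282348633), 94.58970642089844) [ 0.5694964  -0.16201057  0.012     ] [ 0.52261397 -0.21049663] [ 0.61967202 -0.11109745]
```

View pics/pad.png

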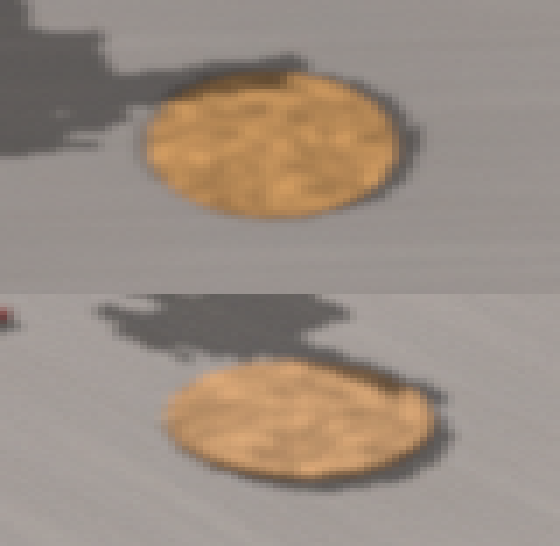

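The pad is at about (0.571, -0.157) and the side ellipse includes the pad's rim. The stand's yaw is about 0.17 and the block's about 0.2. Before choosing an opening I'll check the height of the jaw's back part and the rod.

```bash
python3 - <<'E'
from h import *
def pt(u,v): return (u/7-.5+205,v/7-.5+180)
def ps(u,v): return (u/8-.5+245,v/8-.5+170)
x=np.array([.9855,.169]);y=np.array([-.169,.9855]);o=np.array([.582,.158])
def rep(n,P):
    d=P[:2]-o; print(n,P.round(4),"stand",(d@x*1e3).round(1),(d@y*1e3).round(1),round(P[2]*1e3-4,1))
for n,s,t in(("yellow back",(298,135),(148,285)),("yellow front top",(183,190),(177,430)),("rod tip",(468,75),(117,50)),("post cap",(393,70),(117,145)),("rod front",(345,140),(135,225)),("red",(165,220),(183,466)),("block top corner far",(197,40),(80,352)),("block right top",(275,80),(203,320)),("nose tipR",(190,325),(217,498)),("nose tipL",(120,245),(172,508))):
    X,e=tri(ps(*s),pt(*t)); rep(n,X); print("   res mm",round(e[0]*1e3,1))
E
```

```text
yellow back [0.6199 0.1639 0.1879] stand 38.3 -0.6 183.9
   res mm 1.5
yellow front top [0.568  0.1536 0.1924] stand -14.6 -2.0 188.4
   res mm 0.5
rod tip [0.7059 0.18   0.1714] stand 125.9 0.7 167.4
   res mm 1.3
post cap [0.6678 0.1746 0.1901] stand 87.4 1.8 186.1
   res mm 0.8
rod front [0.645  0.1721 0.1719] stand 64.5 3.3 167.9
   res mm 1.0
red [0.5584 0.1526 0.1848] stand -24.2 -1.3 180.8
   res mm 1.6
block top corner far [0.5882 0.176  0.2312] stand 9.2 16.7 227.2
   res mm 2.7
block right top [0.595  0.137  0.2327] stand 9.2 -22.8 228.7
   res mm 0.8
nose tipR [0.5581 0.1472 0.1451] stand -25.4 -6.6 141.1
   res mm 5.1
nose tipL [0.5449 0.1581 0.1778] stand -36.5 6.4 173.8
   res mm 0.7
```

The jaw's yellow parts top out at about 188 mm above the stand's origin, so a TCP at z = 0.203 (199 mm above it) clears them. Next I'll compute the approach in tool axes.

```bash
cat >> h.py <<'E'
from scipy.spatial.transform import Rotation as Ro
def toolR(s): 
    q=s["orientation"]; return Ro.from_quat([q[1],q[2],q[3],q[0]]).as_matrix()
def plan(target,yaw=None):
    s=env.get_state(); R=toolR(s); d=(np.array(target)-s["tcp_pos"])*1e3
    print("t",round(s["clock"],2),"tcp",s["tcp_pos"].round(4),"shift mm",(R.T@d).round(1),"F",s["wrist_force"].round(2),"gap",round(s["finger_gap"]*1e3,1))
    if yaw is not None:
        a=np.array([np.cos(yaw),np.sin(yaw),0]); b=R.T@a; ang=np.degrees(np.arctan2(b[0],b[2])); ang=(ang+90)%180-90
        print("tool z",R[:,2].round(3),"spin about y",round(ang,2))
E
python3 - <<'E'
from h import *
s=env.get_state(); print(toolR(s).round(3)); plan([.583,.157,.31],.195)
print("lamp base",plane("top",(40,400),0.01),plane("side",(80,208),.01))
E
```

```text
[[ 0.975 -0.001  0.223]
 [-0.223 -0.002  0.975]
 [-0.    -1.    -0.002]]
t 0.1 tcp [0.128  0.5601 0.2305] shift mm [ 533.4  -79.2 -291.7] F [ 0.47 -0.4  -0.  ] gap 85.7
tool z [ 0.223  0.975 -0.002] spin about y 65.95
lamp base [0.20054069 0.69918998 0.01      ] [0.19455202 0.69511645 0.01      ]
```

```bash
python3 -m inch '[[[40,-12,-22,6.6],[80,-24,-44,13.2],[120,-36,-66,19.8],[160,-48,-88,26.4],[200,-60,-110,33],[240,-72,-131,39.6],[280,-79,-153,46.2],[322,-79,-176,52.8],[365,-79,-200,59.4],[408,-79,-223,66]]]' 62 20; python3 -c "
from h import *
plan([.583,.157,.31],.195)"
```

```text
clock: 1.1
tcp_pos: [0.4773, 0.2506, 0.3101]
orientation: [-0.545, 0.545, -0.451, 0.45]
wrist_force: [0.4, 0.1, 0.4]
finger_gap: 0.0621
t 1.1 tcp [0.4773 0.2506 0.3101] shift mm [1.118e+02 1.000e-01 8.620e+01] F [0.4  0.15 0.35] gap 62.1
tool z [ 0.982  0.188 -0.   ] spin about y -0.33
```

```bash
python3 -m inch '[[[36,0,28,0],[72,0,56,0],[100,0,77,0],[112,0,86,0],[112,0,86,0],[112,0,86,0]]]'; python3 - <<'E'
from h import *
plan([.583,.157,.203],.195)
for n in("side","top"): cv2.imwrite(f"pics/{n}1.png",env.read_camera(n))
a=cv2.imread("pics/side1.png")[130:245,225:325];b=cv2.imread("pics/top1.png")[170:270,180:280]
cv2.imwrite("pics/c1.png",np.hstack([cv2.resize(a,(400,460)),cv2.resize(b,(400,460))]))
E
```

```text
clock: 1.7
tcp_pos: [0.5815, 0.1593, 0.3099]
orientation: [-0.546, 0.546, -0.45, 0.449]
wrist_force: [-0.2, -0.1, 1.2]
finger_gap: 0.062
t 1.7 tcp [0.5815 0.1593 0.3099] shift mm [  2.6 106.9   1.1] F [-0.23 -0.09  1.19] gap 62.0
tool z [ 0.981  0.193 -0.001] spin about y -0.05
```

View pics/c1.png

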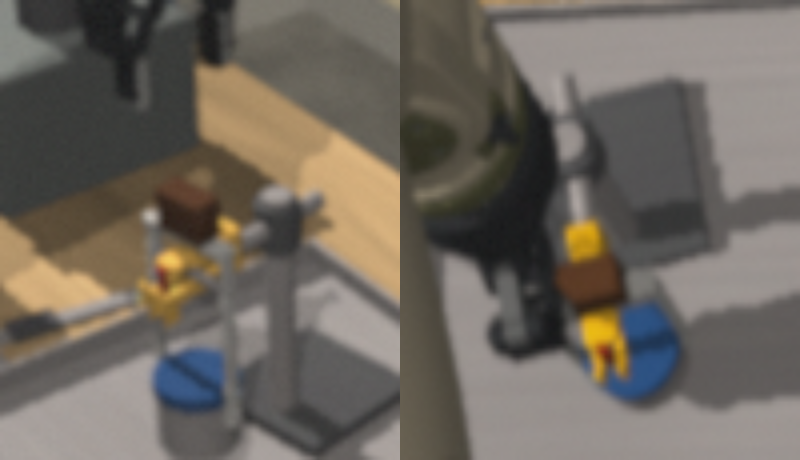

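The side view shows the open fingers at about (257,155) and (279,145), above the block, and the top view shows them just beside it because of parallax. Quick consistency check, then down.

```bash
python3 - <<'E'
from h import *
print(proj("side",[.5815,.1593,.31]),proj("side",[.583,.157,.2205]),proj("top",[.583,.157,.2205]))
R=toolR(env.get_state()); t=np.array([.5815,.1593,.313])
for s in(-1,1): print("tip inner",proj("side",t+s*.031*R[:,2]))
E
python3 -m inch '[[[2,20,1,0],[2,45,1,0],[2,65,1,0],[2,80,1,0],[2,86,1,0],[2,86,1,0],[2,86,1,0]]]'; python3 - <<'E'
from h import *
plan([.583,.157,.203],.195)
for n in("side","top"): cv2.imwrite(f"pics/{n}2.png",env.read_camera(n))
a=cv2.imread("pics/side2.png")[130:245,225:325];b=cv2.imread("pics/top2.png")[170:270,180:280]
cv2.imwrite("pics/c2.png",np.hstack([cv2.resize(a,(400,460)),cv2.resize(b,(400,460))]))
E
```

```text
[[268.01376588 151.66843938]] [[270.68710057 181.80805145]] [[225.88996184 231.71241107]]
tip inner [[259.15226792 155.26063161]]
tip inner [[276.54472939 146.12116773]]
clock: 2.5
tcp_pos: [0.5836, 0.1578, 0.2254]
orientation: [0.547, -0.546, 0.449, -0.449]
wrist_force: [1.0, -0.1, -0.4]
finger_gap: 0.062
t 2.5 tcp [0.5836 0.1578 0.2254] shift mm [ 0.7 22.4 -0.8] F [ 1.01 -0.08 -0.41] gap 62.0
tool z [0.981 0.194 0.001] spin about y 0.0
```

View pics/c2.png

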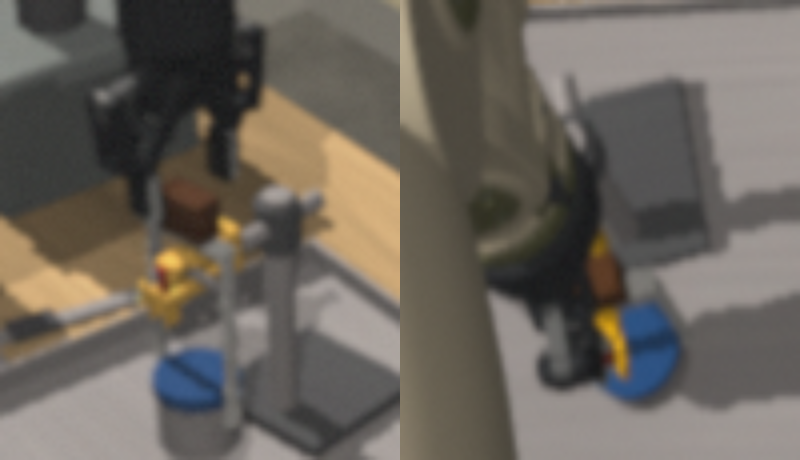

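The fingers straddle the block and their midpoint lines up with it. Descend 22 mm, then close softly.

```bash
python3 -m inch '[[[0,8,-1,0],[0,16,-1,0],[0,22,-1,0],[0,22,-1,0],[0,22,-1,0],[0,22,-1,0]]]'; python3 -m inch '[[[0,0,0,0],[0,0,0,0],[0,0,0,0],[0,0,0,0]]]' 30; python3 -c "
from h import *
plan([.583,.157,.203],.195)"
```

```text
clock: 3.2
tcp_pos: [0.5827, 0.1569, 0.2025]
orientation: [0.546, -0.546, 0.449, -0.449]
wrist_force: [0.5, -0.0, -0.2]
finger_gap: 0.062
clock: 3.6
tcp_pos: [0.5827, 0.157, 0.2024]
orientation: [0.546, -0.546, 0.449, -0.449]
wrist_force: [-0.4, 0.4, -0.1]
finger_gap: 0.0298
t 3.6 tcp [0.5827 0.157  0.2024] shift mm [ 0.  -0.6  0.3] F [-0.42  0.42 -0.1 ] gap 29.8
tool z [0.981 0.193 0.   ] spin about y -0.05
```

```bash
python3 -m inch '[[[0,0,0,0],[0,0,0,0],[0,0,0,0]]]' 25 20;python3 -m inch '[[[0,0,0,0],[0,0,0,0],[0,0,0,0]]]' 22 20; python3 -m inch '[[[0,0,0,0],[0,0,0,0],[0,0,0,0],[0,0,0,0]]]' 16 20; 
```

```text
clock: 3.9
tcp_pos: [0.5826, 0.157, 0.2023]
orientation: [0.546, -0.546, 0.449, -0.449]
wrist_force: [1.4, 0.0, 0.2]
finger_gap: 0.025
clock: 4.2
tcp_pos: [0.5829, 0.157, 0.2024]
orientation: [0.546, -0.546, 0.449, -0.449]
wrist_force: [1.4, 0.3, -0.1]
finger_gap: 0.0224
clock: 4.6
tcp_pos: [0.5828, 0.157, 0.2024]
orientation: [0.546, -0.546, 0.449, -0.449]
wrist_force: [1.1, 1.6, -0.4]
finger_gap: 0.0217
```

```bash
python3 -m inch '[[[0,0,0,0],[0,0,0,0],[0,0,0,0]]]' 16 50; python3 -m inch '[[[0,0,0,0],[0,0,0,0],[0,0,0,0],[0,0,0,0]]]' 10 90; python3 - <<'E'
from h import *
plan([.583,.157,.203],.17)
for n in("side","top"): cv2.imwrite(f"pics/{n}3.png",env.read_camera(n))
a=cv2.imread("pics/side3.png")[130:245,225:325];b=cv2.imread("pics/top3.png")[170:270,180:280]
cv2.imwrite("pics/c3.png",np.hstack([cv2.resize(a,(400,460)),cv2.resize(b,(400,460))]))
E
```

```text
clock: 4.9
tcp_pos: [0.5828, 0.157, 0.2025]
orientation: [0.546, -0.546, 0.449, -0.449]
wrist_force: [1.6, 0.0, 0.7]
finger_gap: 0.0209
clock: 5.3
tcp_pos: [0.5828, 0.157, 0.2025]
orientation: [0.546, -0.546, 0.449, -0.449]
wrist_force: [1.5, 0.9, 2.5]
finger_gap: 0.021
t 5.3 tcp [0.5828 0.157  0.2025] shift mm [ 0.  -0.5  0.2] F [1.5  0.92 2.5 ] gap 21.0
tool z [0.981 0.193 0.001] spin about y 1.38
```

View pics/c3.png

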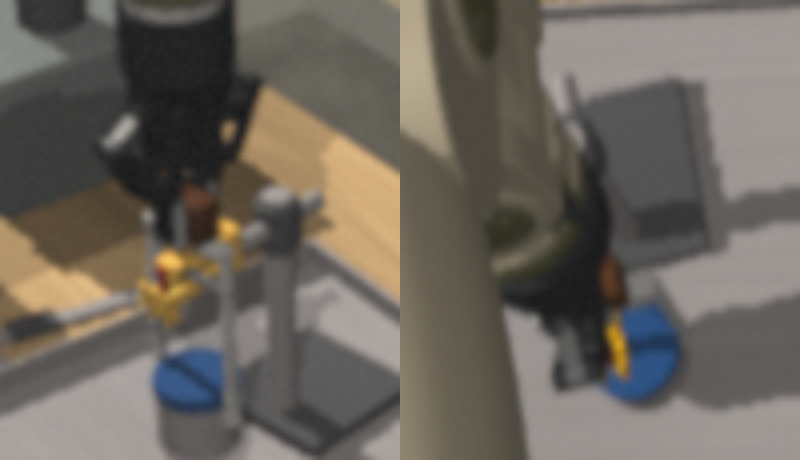

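The block is held at 21 mm opening. The wrist reads +2.5 N, so the tool is pressing down slightly. I'll raise it to take the tin's weight off the rails.

```bash
python3 -m inch '[[[0,-0.5,0,0],[0,-1,0,0],[0,-1,0,0],[0,-1,0,0]]]'; python3 -m inch '[[[0,-0.5,0,0],[0,-1,0,0],[0,-1.5,0,0],[0,-1.5,0,0],[0,-1.5,0,0]]]' 
```

```text
clock: 5.8
tcp_pos: [0.5819, 0.1569, 0.2026]
orientation: [-0.546, 0.547, -0.45, 0.449]
wrist_force: [-0.1, -0.3, -1.2]
finger_gap: 0.0207
clock: 6.3
tcp_pos: [0.5825, 0.1569, 0.2047]
orientation: [-0.546, 0.546, -0.449, 0.449]
wrist_force: [-1.6, -0.2, -2.8]
finger_gap: 0.0212
```

```bash
cat > f.py <<'E'
from h import *
s=env.get_state(); F=s["wrist_force"]; sx=np.array([.9855,.169,0]); d=s["tcp_pos"]-np.array([.5825,.1569,.2047])
print("t",round(s["clock"],2),"push",round(F@sx,2),"F",F.round(2),"fwd mm",round(-d@sx*1e3,2),"up",round(d[2]*1e3,2), "lat",round(d@np.array([-.169,.9855,0])*1e3,2))
E
python3 f.py
python3 -m inch '[[[0,0,-2,0],[0,0,-4,0],[0,0,-4,0],[0,0,-4,0]]]' >/dev/null; python3 f.py
python3 -m inch '[[[0,0,-2,0],[0,0,-4,0],[0,0,-4,0],[0,0,-4,0]]]' >/dev/null; python3 f.py
```

```text
t 6.3 push -1.58 F [-1.56 -0.23 -2.8 ] fwd mm -0.02 up -0.02 lat 0.03
t 6.7 push 0.86 F [ 0.86  0.09 -3.32] fwd mm 3.98 up 0.18 lat -0.04
t 7.1 push 0.27 F [ 0.27  0.02 -3.35] fwd mm 7.95 up 0.15 lat -0.17
```

Fz is about -3.3 N, so the tin (about 0.34 kg) is off the rails and moving freely. I'll continue forwards.

```bash
for i in 1 2; do python3 f.py >/dev/null; done
python3 -m inch '[[[0,0,-1.5,0],[0,0,-3,0],[0,0,-3,0],[0,0,-3,0]]]' >/dev/null; python3 f.py
python3 -m inch '[[[0,0,-1.5,0],[0,0,-3,0],[0,0,-3,0],[0,0,-3,0]]]' >/dev/null; python3 f.py
```

```text
t 7.5 push 0.59 F [ 0.58  0.12 -3.41] fwd mm 10.92 up 0.11 lat -0.21
t 7.9 push 0.18 F [ 0.28 -0.56 -2.75] fwd mm 13.94 up 0.12 lat -0.29
```

```bash

python3 -m inch '[[[0,0,-1.5,0],[0,0,-3,0],[0,0,-3,0],[0,0,-3,0]]]' >/dev/null; python3 f.py
python3 -m inch '[[[0,0,-1,0],[0,0,-2,0],[0,0,-2,0],[0,0,-2,0]]]' >/dev/null; python3 f.py
```

```text
t 8.3 push 0.63 F [ 0.6   0.26 -2.63] fwd mm 16.92 up 0.14 lat -0.36
t 8.7 push 3.51 F [ 3.4   0.9  -4.19] fwd mm 18.38 up 0.28 lat -0.42
```

Keeper contact at about 17.5 mm, so the jaw sits close to nominal. Continue in small steps.

```bash

python3 -m inch '[[[0,0,-1,0],[0,0,-2,0],[0,0,-2,0],[0,0,-2,0]]]' >/dev/null; python3 f.py
python3 -m inch '[[[0,0,-1,0],[0,0,-2,0],[0,0,-2,0],[0,0,-2,0]]]' >/dev/null; python3 f.py
```

```text
t 9.1 push 3.5 F [ 3.35  1.18 -4.53] fwd mm 20.51 up 0.25 lat -0.46
t 9.5 push 5.72 F [ 5.59  1.24 -3.79] fwd mm 22.16 up 0.32 lat -0.53
```

```bash

python3 -m inch '[[[0,0,-1,0],[0,0,-2,0],[0,0,-2,0],[0,0,-2,0]]]' >/dev/null; python3 f.py
python3 -m inch '[[[0,0,-1,0],[0,0,-1,0],[0,0,-1,0]]]' >/dev/null; python3 f.py
```

```text
t 9.9 push 6.74 F [ 6.58  1.49 -5.13] fwd mm 23.6 up 0.59 lat -0.6
t 10.2 push 7.0 F [ 6.77  1.92 -3.88] fwd mm 24.34 up 0.66 lat -0.65
```

```bash

python3 -m inch '[[[0,0,-1,0],[0,0,-1.5,0],[0,0,-1.5,0],[0,0,-1.5,0]]]' >/dev/null; python3 f.py
python3 -m inch '[[[0,0,-1,0],[0,0,-1.5,0],[0,0,-1.5,0],[0,0,-1.5,0]]]' >/dev/null; python3 f.py;python3 -m inch '[[[0,0,0,0],[0,0,0,0]]]'>/dev/null; python3 f.py
```

```text
t 10.6 push 8.12 F [ 7.92  1.87 -3.6 ] fwd mm 25.41 up 0.91 lat -0.74
t 11.0 push 9.32 F [ 9.19  1.53 -4.61] fwd mm 26.53 up 1.07 lat -0.78
t 11.2 push 8.81 F [ 8.66  1.62 -3.97] fwd mm 26.52 up 1.1 lat -0.78
```

```bash

python3 -m inch '[[[0,0,-0.5,0],[0,0,-1,0],[0,0,-1,0],[0,0,-1,0]]]' >/dev/null; python3 f.py;python3 -m inch '[[[0,0,0,0],[0,0,0,0]]]'>/dev/null; python3 f.py
```

```text
t 11.6 push 10.79 F [10.43  3.02 -4.37] fwd mm 26.85 up 1.29 lat -0.82
t 11.8 push 10.82 F [10.59  2.25 -3.97] fwd mm 26.86 up 1.28 lat -0.81
```

The force climbs steeply now, 10.8 N with almost no travel, so the bar is at the noses. Lift in small steps and watch Fz for a jam.

```bash

python3 -m inch '[[[0,-1,0,0],[0,-1.5,0,0],[0,-1.5,0,0]]]' >/dev/null; python3 f.py
python3 -m inch '[[[0,-1,0,0],[0,-1.5,0,0],[0,-1.5,0,0]]]' >/dev/null; python3 f.py
```

```text
t 12.1 push 8.93 F [ 8.76  1.8  -3.74] fwd mm 27.05 up 2.85 lat -0.87
t 12.4 push 8.59 F [ 8.48  1.41 -2.94] fwd mm 27.58 up 4.21 lat -0.88
```

Now at about 6 mm above rest with Fz still near the tin's weight, so there is no jam. Continue lifting.

```bash

python3 -m inch '[[[0,-1.5,0,0],[0,-3,0,0],[0,-3,0,0]]]' >/dev/null; python3 f.py
python3 -m inch '[[[0,-2,0,0],[0,-4,0,0],[0,-4,0,0]]]' >/dev/null; python3 f.py
```

```text
t 12.7 push 6.65 F [ 6.63  0.67 -2.69] fwd mm 28.3 up 7.04 lat -0.87
t 13.0 push 5.04 F [ 4.91  1.17 -2.47] fwd mm 28.8 up 10.94 lat -0.84
```

```bash

python3 -m inch '[[[0,-2,0,0],[0,-5,0,0],[0,-5,0,0]]]' >/dev/null; python3 f.py
python3 -m inch '[[[0,-3,0,0],[0,-6,0,0],[0,-6,0,0]]]' >/dev/null; python3 f.py
```

```text
t 13.3 push 0.3 F [ 0.23  0.41 -2.68] fwd mm 31.02 up 15.37 lat -0.74
t 13.6 push -0.26 F [-0.11 -0.9  -3.2 ] fwd mm 30.21 up 21.32 lat -0.67
```

The push has dropped to zero, so the bar is out and the tin hangs free. Raise to about 36 mm above rest, then draw forwards.

```bash

python3 -m inch '[[[0,-5,0,0],[0,-10,0,0],[0,-13,0,0],[0,-13,0,0]]]' >/dev/null; python3 f.py
python3 - <<'E'
from h import *
for n in("side","top"): cv2.imwrite(f"pics/{n}4.png",env.read_camera(n))
a=cv2.imread("pics/side4.png")[130:245,225:325];b=cv2.imread("pics/top4.png")[170:270,180:280]
cv2.imwrite("pics/c4.png",np.hstack([cv2.resize(a,(400,460)),cv2.resize(b,(400,460))]))
E
```

```text
t 14.0 push 1.31 F [ 1.52 -1.09 -3.41] fwd mm 29.47 up 34.9 lat -0.7
```

View pics/c4.png

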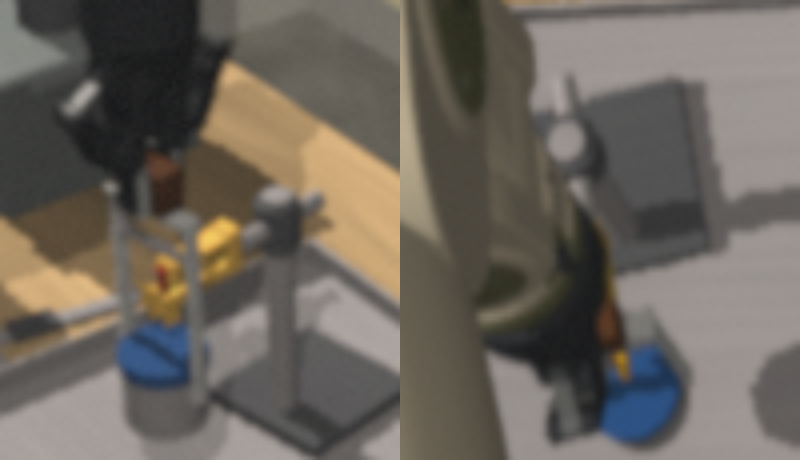

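The cross bar is now above the yellow jaw and the frame still surrounds it. Draw straight forwards.

```bash

python3 -m inch '[[[0,0,-4,0],[0,0,-10,0],[0,0,-20,0],[0,0,-32,0],[0,0,-46,0],[0,0,-60,0],[0,0,-74,0],[0,0,-86,0],[0,0,-96,0],[0,0,-100,0]]]' >/dev/null; python3 f.py
python3 - <<'E'
from h import *
for n in("side","top"): cv2.imwrite(f"pics/{n}5.png",env.read_camera(n))
a=cv2.imread("pics/side5.png")[130:280,210:350];b=cv2.imread("pics/top5.png")[170:320,180:320]
cv2.imwrite("pics/c5.png",np.hstack([cv2.resize(a,(400,430)),cv2.resize(b,(400,430))]))
plan([.571,-.157,.34],.195)
E
```

```text
t 15.1 push 0.81 F [ 0.93 -0.63 -3.13] fwd mm 131.14 up 34.26 lat -3.06
t 15.2 tcp [0.4546 0.1318 0.239 ] shift mm [ 305.9 -100.9   58.6] F [ 0.25 -1.21 -3.37] gap 20.9
tool z [0.981 0.193 0.001] spin about y -0.05
```

View pics/c5.png

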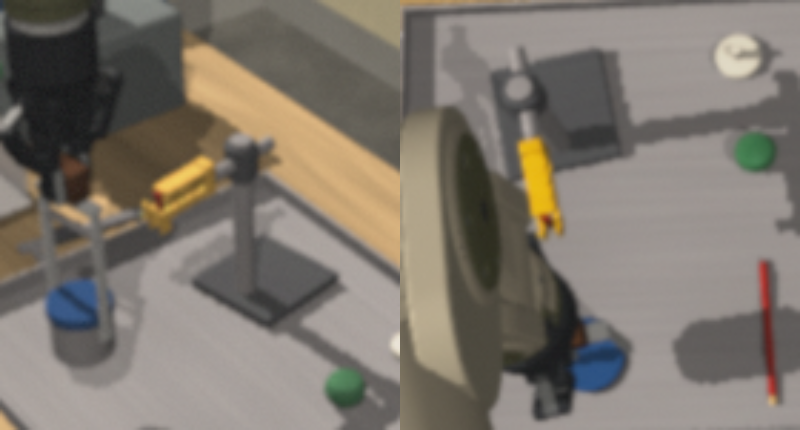

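The tin is well clear of the jaw and hook, still upright, and nothing else has moved. Carry it over to the pad, raised.

```bash

python3 -m inch '[[[5,-15,0,0],[20,-30,2,0],[45,-40,6,0],[75,-40,12,0],[108,-40,19,0],[142,-40,26,0],[176,-40,33,0],[208,-40,39,0],[238,-40,45,0],[264,-40,50,0]]]' >/dev/null; 
python3 -m inch '[[[20,0,4,0],[32,0,6,0],[39,0,8,0],[42,0,8.6,0],[42,0,8.6,0],[42,0,8.6,0],[42,0,8.6,0]]]'
python3 - <<'E'
from h import *
for n in("side","top"): cv2.imwrite(f"pics/{n}6.png",env.read_camera(n))
a=cv2.imread("pics/side6.png")[190:350,260:420];b=cv2.imread("pics/top6.png")[170:330,280:440]
cv2.imwrite("pics/c6.png",np.hstack([cv2.resize(a,(400,400)),cv2.resize(b,(400,400))]))
plan([.571,-.157,.1805],.195)
E
```

```text
clock: 16.9
tcp_pos: [0.5714, -0.1562, 0.2791]
orientation: [0.546, -0.546, 0.449, -0.449]
wrist_force: [-0.4, -0.1, -3.5]
finger_gap: 0.0206
t 17.0 tcp [ 0.5714 -0.1564  0.279 ] shift mm [ 0.5 98.5 -0.6] F [ 0.5  -0.41 -3.55] gap 20.6
tool z [0.981 0.194 0.   ] spin about y -0.01
```

View pics/c6.png

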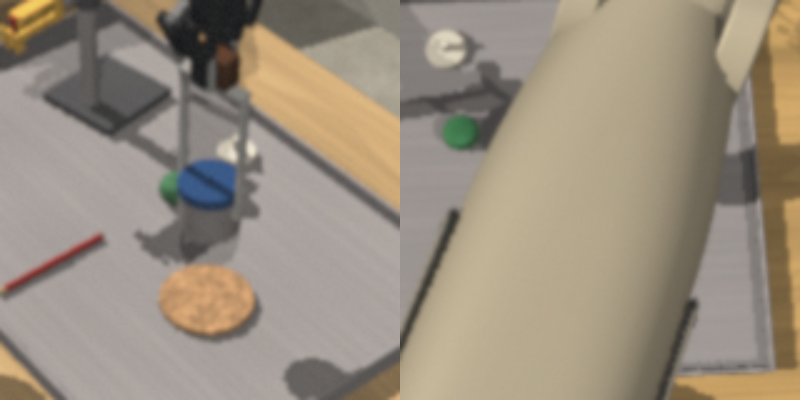

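Side view: the lid is centred near (343,264), above the pad at (342,309). Check that against the expected axis.

```bash
python3 - <<'E'
from h import *
print(proj("side",[.5714,-.1564,.1665]))
I=cv2.imread("pics/side6.png");h=cv2.cvtColor(I,cv2.COLOR_BGR2HSV).astype(int)
m=((h[...,1]>100)&(abs(h[...,0]-110)<15)).astype(np.uint8)
c,s,mm=blob(m,(315,245,375,290)); print(c,s)
cnt=max(cv2.findContours(mm,cv2.RETR_EXTERNAL,cv2.CHAIN_APPROX_NONE)[0],key=len); el=cv2.fitEllipse(cv2.convexHull(cnt)); print(el,plane("side",el[0],.162),plane("side",c,.162))
b=I[225:300,310:375]; cv2.imwrite("pics/lid6.png",cv2.resize(b,None,fx=8,fy=8,interpolation=cv2.INTER_NEAREST))
E
```

```text
[[343.26335455 260.41957564]]
[342.5694051  263.23512748] [331 254  23  19 353]
((343.14385986328125, 263.2549743652344), (18.85357093811035, 24.621612548828125), 91.57596588134766) [ 0.56817492 -0.16005762  0.162     ] [ 0.56716528 -0.15918785  0.162     ]
```

View pics/lid6.png

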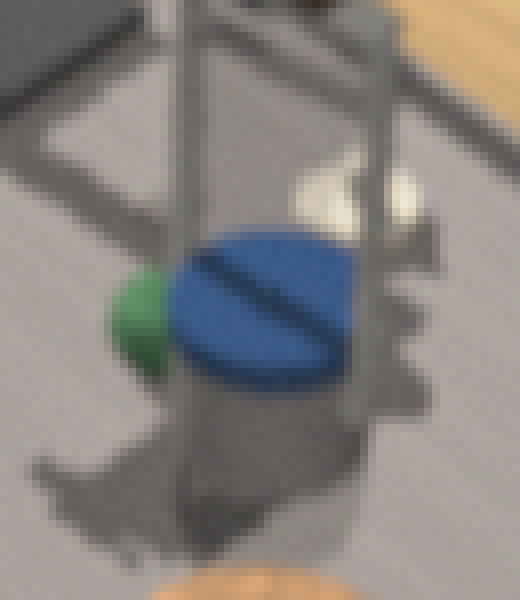

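The lid ellipse agrees with the TCP axis to about 3 mm, allowing for the rim bias, so the tin is over the pad. Descend.

```bash

python3 -m inch '[[[0,6,0,0],[0,18,0,0],[0,33,0,0],[0,48,0,0],[0,63,0,0],[0,75,0,0],[0,83,0,0],[0,88,0,0],[0,90,0,0],[0,90,0,0]]]' |sed -n '2p;4p'; 
python3 -m inch '[[[0,1,0,0],[0,2,0,0],[0,3,0,0],[0,4,0,0],[0,4,0,0],[0,4,0,0]]]'|sed -n '2p;4p'
python3 -m inch '[[[0,0.5,0,0],[0,1,0,0],[0,1.5,0,0],[0,2,0,0],[0,2,0,0],[0,2,0,0]]]'|sed -n '2p;4p'
```

```text
tcp_pos: [0.5717, -0.1571, 0.1889]
wrist_force: [-0.7, -0.3, -2.5]
tcp_pos: [0.5715, -0.157, 0.1847]
wrist_force: [1.5, 0.4, -3.8]
tcp_pos: [0.5715, -0.1571, 0.1828]
wrist_force: [-0.4, 0.2, -3.4]
```

```bash

for i in 1; do python3 -m inch '[[[0,0.5,0,0],[0,1,0,0],[0,1,0,0],[0,1,0,0]]]'|sed -n '2p;4p'; done
python3 -m inch '[[[0,0.5,0,0],[0,1,0,0],[0,1,0,0],[0,1,0,0]]]'|sed -n '2p;4p'
python3 -m inch '[[[0,0.5,0,0],[0,0.5,0,0],[0,0.5,0,0]]]'|sed -n '2p;4p'
```

```text
tcp_pos: [0.5715, -0.1571, 0.1817]
wrist_force: [0.6, 0.6, -3.4]
tcp_pos: [0.5716, -0.1571, 0.1809]
wrist_force: [0.2, 0.4, -2.8]
tcp_pos: [0.5717, -0.1571, 0.1808]
wrist_force: [-0.6, 1.3, 2.5]
```

Contact at TCP z = 0.1808, against 0.1805 predicted, and about 6 N of it bears on the pad. Look, then release.

```bash

python3 -m inch '[[[0,0,0,0],[0,0,0,0],[0,0,0,0]]]' - 20 |sed -n '2p;4p'
python3 - <<'E'
from h import *
cv2.imwrite("pics/side7.png",env.read_camera("side"))
a=cv2.imread("pics/side7.png")[210:350,270:410]
cv2.imwrite("pics/c7.png",cv2.resize(a,(560,560)))
E
```

```text
tcp_pos: [0.5718, -0.1571, 0.1808]
wrist_force: [-0.4, 1.8, 4.7]
```

View pics/c7.png

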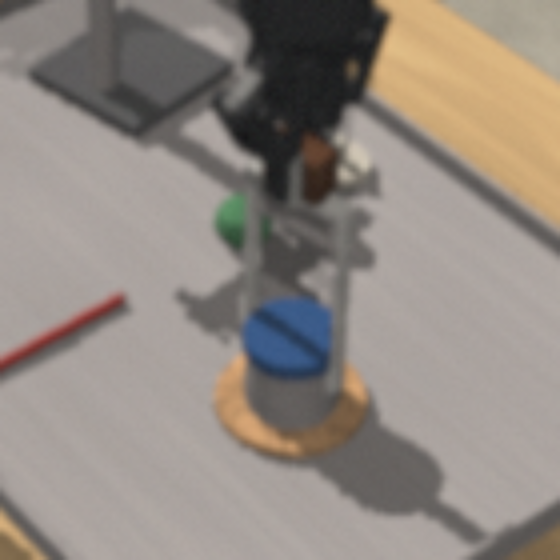

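The tin stands centred on the cork, with pad showing all round. Open gently.

```bash

python3 -m inch '[[[0,0,0,0],[0,0,0,0],[0,0,0,0],[0,0,0,0]]]' 24 20 |sed -n '2p;4,5p'
python3 -m inch '[[[0,0,0,0],[0,0,0,0],[0,0,0,0],[0,0,0,0],[0,0,0,0]]]' 60 |sed -n '2p;4,5p'
python3 -m inch '[[[0,-5,0,0],[0,-15,0,0],[0,-30,0,0],[0,-50,0,0],[0,-75,0,0],[0,-105,0,0],[0,-130,0,0],[0,-150,0,0],[0,-150,0,0],[0,-150,0,0]]]' |sed -n '2p;4,5p'
```

```text
tcp_pos: [0.5716, -0.1571, 0.1799]
wrist_force: [0.6, -1.5, -0.5]
finger_gap: 0.024
tcp_pos: [0.5715, -0.1571, 0.1803]
wrist_force: [0.4, -0.0, 0.4]
finger_gap: 0.0599
tcp_pos: [0.5718, -0.1572, 0.3307]
wrist_force: [0.7, 0.0, -0.2]
finger_gap: 0.06
```

```bash

python3 -m inch '[[[-10,0,0,0],[-30,0,-4,0],[-60,0,-12,0],[-95,0,-22,0],[-130,0,-32,0],[-165,0,-42,0],[-195,0,-50,0],[-215,0,-55,0],[-220,0,-56,0],[-220,0,-56,0]]]' |sed -n '2p;4,5p'
python3 - <<'E'
from h import *
for n in("side","top"): cv2.imwrite(f"pics/{n}8.png",env.read_camera(n))
a=cv2.imread("pics/side8.png");b=cv2.imread("pics/top8.png")
cv2.imwrite("pics/c8.png",np.hstack([cv2.resize(a[200:350,270:420],(400,400)),cv2.resize(b[190:290,310:410],(400,400))]))
for n,I,r in(("top",b,(325,215,400,280)),("side",a,(320,260,370,310))):
    h=cv2.cvtColor(I,cv2.COLOR_BGR2HSV).astype(int)
    m=((h[...,1]>100)&(abs(h[...,0]-110)<15)).astype(np.uint8)
    c,s,mm=blob(m,r); cnt=max(cv2.findContours(mm,cv2.RETR_EXTERNAL,cv2.CHAIN_APPROX_NONE)[0],key=len); el=cv2.fitEllipse(cv2.convexHull(cnt)); print(n,c,s,plane(n,el[0],.066))
# bystanders before/after
o=cv2.imread("pics/top0.png")
for nm,r,f in(("jade",(290,210,318,235),lambda h:(abs(h[...,0]-70)<20)&(h[...,1]>80)),("pencil",(300,255,320,315),lambda h:((h[...,0]<8)|(h[...,0]>172))&(h[...,1]>120)),("disc",(285,178,315,200),lambda h:(h[...,2]>200)&(h[...,1]<60))):
    print(nm,[blob(f(cv2.cvtColor(I,cv2.COLOR_BGR2HSV).astype(int)).astype(np.uint8),r)[0].round(1) for I in(o,b)])
print(env.get_state()["clock"])
E
```

```text
tcp_pos: [0.4734, 0.0489, 0.3296]
wrist_force: [-0.3, 0.5, 0.1]
finger_gap: 0.0598
top [361.365625 247.653125] [350 238  23  20 320] [ 0.56457546 -0.15912059  0.066     ]
side [342.07374631 293.92625369] [331 285  22  19 339] [ 0.56831116 -0.16248031  0.066     ]
jade [array([303.9, 222.5]), array([304. , 222.5])]
pencil [array([308.4, 284.4]), array([308.3, 284.3])]
disc [array([296.8, 189.2]), array([296.8, 189.2])]
23.65
```

View pics/c8.png

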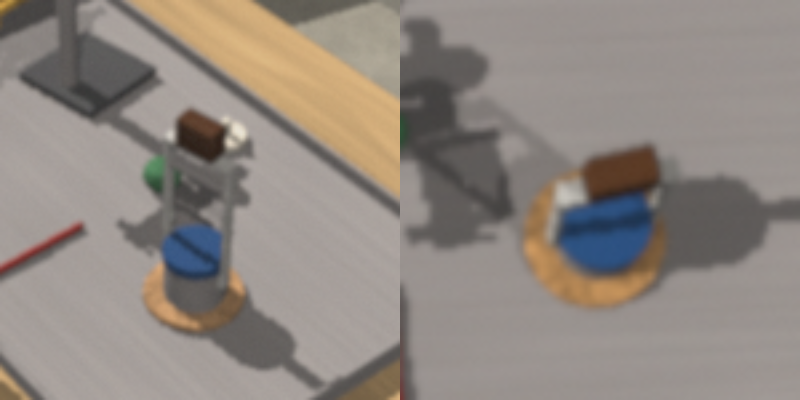

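View pics/top8.png

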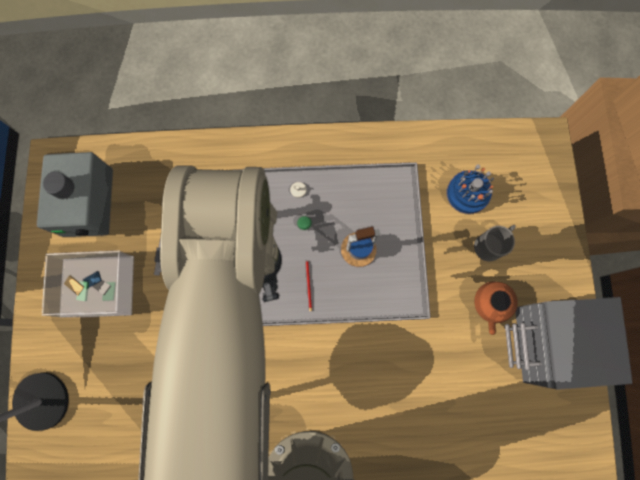

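The tin stands upright on the pad, its axis within about 7 mm of the pad's centre (tolerance 19), and the robot is clear. The tray bystanders haven't shifted. Handing in.

```bash
python3 -c "
from workcell import env
print(env.get_state()['wrist_force'],env.hand_in())"
```

```text
the job is handed in; nothing more can be done
[-0.79134053 -0.47185977 -0.18035398] None
```

The tin is off the hook and standing upright on the cork pad, released. I handed the job in at about 23.7 s; no verdict was reported.

**What I did:**
- I gripped the wooden block softly, then at 90 N, and lifted the tin about 2 mm off the rails; it weighs about 0.34 kg.
- I then pushed the keeper open with the tin's own cross bar. The bar met it after about 17.5 mm. The wrist readings peaked at 10.8 N as the bar met the noses.
- I lifted the bar out with no sign of a jam and drew the tin 100 mm forwards. Then I carried it over and lowered it until it touched the pad, reading about 6 to 8 N on it.

**Last checks:**
- **Tin on pad:** both views show the tin upright, with cork visible around its base except where the tin's own frame hides it in the top view. The lid fits put its axis 3 to 7 mm from the pad centre; 19 mm is allowed.
- **Bystanders:** the jade, pencil and disc are within 0.1 pixel of where they started. The mug and jug look unmoved. The caliper was hidden by the arm in the last picture, so I couldn't re-check it, though the arm never went low near it.
- **Robot:** the gripper was about 0.33 m up and touching nothing, with wrist forces under 1 N.

**Disagreements:** the two cameras' readings of the pad centre differed by about 6 mm. The side view's ellipse includes the pad's rim, so I worked mainly from the top view. The rod's tip measured about 126 mm behind the stand's origin instead of 143 mm. I didn't rely on that, since the contact point put the jaw close to nominal.

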